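Lift a hot egg with the tongs and hold it over the bowl

ROBOT

A 6-joint arm with a two-finger parallel gripper is mounted at the origin on a cart in front of the work surface, level with it; the furniture and walls round the work are solid. World frame = base frame: x ahead of the robot, y to its left, z up, the work surface at z = 0. Lengths are in m, angles in rad, forces in N, time in s.
With the tool pointing down it reaches from about 0.35 to 0.975 m from the base axis. Payload 7.1 kg.
Tool frame: the origin (TCP) lies on the centre line of the jaws, within the pads' length; the fingertips stand 14 mm ahead of it and the grasp point (between the pads) lies 5 mm behind it; y points along the fingers, x is the direction in which the jaws open and shut, and the axes are right-handed (so a half turn about y gives the same grasp; the last joint's range is limited). The gripper opens to 88 mm and grips with 3 to 60 N. Pads are 20 mm wide; open, the fingers measure 115 mm over their backs; the gripper's body (75 mm by 178 mm) begins 61 mm behind the grasp point.
Start: joints at [1.134, 0.423, 1.63, -0, 1.089, -0.019], TCP at [0.254, 0.571, 0.237] pointing down, gripper open.
Joint ranges: [-3, 3], [-0.9, 2.11], [0.09, 2.58], [-1.31, 4.45], [0.11, 2.69], [-2.54, 2.54]. Speed limits (rad/s): [2.39, 2.39, 3.01, 3.14, 3.14, 3.14].

INTERFACE

Orientations are given as a unit quaternion [x, y, z, w].
In Python, from plant import read_state, get_image, sign_off gives the robot as it stands. The module is installed in compiled form; this text tells all that it offers.
- The arm moves only by the tool drive_tool, never from a script. Its argument "increments" is a list that holds one entry, the list of rows, each a list of 4 numbers: the shift along the tool's x, y, z in m, then the turn about the tool's y in rad. In form: [[[x, y, z, turn], ...]]. A call has 1 to 20 rows; each row is the pose to reach, as a shift and turn from the pose measured when the call began, along the tool's axes at that moment; what a row does not reach only later rows make up. A row lasts 1/8 s, in which the tool goes at most 62.5 mm and 10.7 degrees, less where a joint would pass 70% of its speed; a pose out of reach is approached as far as the arm can. A call with a gripper value outside its range is refused whole. "gripper" is the gripper command: -1 is fully open, 1 is shut, values between are in proportion, set as the call begins (left out, the last holds). The fingers move at their own pace and stop on an object; "squeeze" is the grip in N (left out, the last holds). Time passes only in rows, so rows that repeat a pose let the fingers close. It gives the time, the measured TCP pose, the force and the opening at its end, in the units of the state.
- read_state(): the state, without advancing time (a new reading comes with each control period).
- get_image(name): name is "side" or "top" or "wrist"; returns a dict with "img" (384x512x3 uint8, red, green, blue), "fx", "fy", "cx", "cy" (pixels), "position" and "orientation" of the camera in the world. Camera axes: x right, y up, looking along -z (the intrinsics and any distortion apply to the point x, -y, -z); pixel columns grow to the right and rows downward; lengths in m; the calibration is good to about 2 mm. A picture is of the moment at which its call begins. There is no depth.
- sign_off(): hands the job in, once; it reports no verdict.
The state is a dict: "clock": time; "q": joint angles; "joint_vel": joint speeds; "effort": joint torques, N m; "tcp_pos": TCP position; "ee_rot": TCP orientation; "wrist_force": force on the tool from outside, world axes, zero at the start; "moment": the same for the moment, N m; "gripper_width": finger opening in m.
Only numpy, scipy, OpenCV 4.12 (cv2) and the standard library are available. Lean on these libraries where they do the work, as an engineer would, in place of code of your own. Each camera call takes 0.05 s, during which the arm holds its last target.

TASK

The eggs in the wooden stand are hot from the pan: take the spring tongs by their grips, close the jaws on the brown egg, lift it out of the stand and bring it over the middle of the bowl, where I will crack it. Finish while still holding it there in the tongs, at rest and a few centimetres clear above the rim; keep the fingers off the eggs, leave the white eggs in the stand and do not push the other things about.

Things in the scene. Friction and masses are not known exactly. Their poses are not given: they have to be found in the camera images.
- tongs_grip (a point): Spring tongs, 240 mm long plus a hanging ring, lying on the worktop on their edges, opening sideways. Centre between the two teal grip sleeves (70 mm long, 26 mm high), 13 mm above what they lie on. x axis along the tongs to the jaws, y to the left arm, z up. Hinge 110 mm behind, jaws 85 mm ahead, front end 105 mm. 0.1 kg, balanced within 10 mm of here. Squeeze from above, fingers left and right.
- tongs_left: The tongs' left arm on its hinge pin (origin: the pin). Outer faces of the two sleeves: 59 mm apart when free and open (sloping 0.13 rad, wider towards the jaws), 30 mm apart and parallel when the jaws are shut on an egg. The spring pushes each sleeve out with about 4.5 N when open, 8 N at the egg.
- tongs_right: The right arm, mirrored and linked to swing by the same angle. Jaws 20 mm high, 34 mm long, cupped. Each mm the sleeves are squeezed together brings the jaws 1.8 mm together: with 50 mm over the sleeves the jaws pass an egg with about 12 mm to spare on each side and measure 90 mm over their outsides.
- egg_brown_mid (a point): The brown egg, 44 mm across and 56 mm high, loose, blunt end down in one of the three holes of the stand (any of them); this point is on its axis at its widest part, 22 mm above its lower end and about 14 mm above the top of the stand. Weight about 60 g.
- egg_brown: The same brown egg; origin at its lower end, z along its axis.
- egg_white_a_mid (a point): A white egg of the same size and shape in another hole; the same point.
- egg_white_b_mid (a point): The other white egg; the same point.
- egg_white_a: The first white egg; origin at its lower end.
- egg_white_b: The second white egg; origin at its lower end.
- egg_stand: Light wooden egg stand, a board 76 mm (x) by 228 mm (y) by 14 mm on two end feet, loose, 0.5 kg, top 32 mm above the worktop; three holes 34 mm wide in one row along its y axis, 75 mm apart, the middle one at its centre. Origin under its centre on the worktop; its -x side faces the robot.
- bowl_rim (a point): Blue bowl, 112 mm across the rim, 48 mm high, empty, loose; this point is the centre of its mouth.
- bowl: The same bowl; origin under its centre.
- salt_shaker: Salt shaker, 44 mm wide, 90 mm high, standing at the back; origin under its centre.
- spice_a: Dark spice jar, 44 mm wide, 107 mm high, standing at the back; origin under its centre.
- kitchen_timer: White kitchen timer with a red handle, 68 mm wide, 54 mm high, at the right; origin under its centre.
Things that resemble listed ones, but are neither listed nor needed, are in the scene too. Leave any blue look-alike of the egg_white_a alone.

How it is judged:
On the way, in this order (a step that is already met when the one before it is completed fails the run):
1. the tongs are gripped by both sleeves and lifted off the worktop (contact force between the fingers and tongs_left above 0.5 N and contact force between the fingers and tongs_right above 0.5 N and height (world z) of tongs_grip above 0.03 m), for 0.2 s.
2. the brown egg is held between both jaws and clear of the stand (contact force between each of tongs_left, tongs_right and egg_brown above 0.3 N and contact force between egg_stand and egg_brown below 0.05 N and height (world z) of egg_brown_mid above 0.075 m), for 0.2 s.
At the end, for the whole second after the job is handed in: Still holding: fingers on both sleeves, both jaws on the brown egg, nothing else touching it; its middle within 40 mm of the bowl's centre from above and over 95 mm above the worktop, at rest (under 40 mm/s); tongs off the bowl, bowl level, white eggs still in the stand (contact force between the fingers and tongs_left above 0.5 N and contact force between the fingers and tongs_right above 0.5 N and contact force between each of tongs_left, tongs_right and egg_brown above 0.3 N and contact force between each of the arm, bowl and egg_brown below 0.05 N and contact force between bowl and tongs_left below 0.05 N and contact force between bowl and tongs_right below 0.05 N and horizontal distance between egg_brown_mid and bowl_rim below 0.04 m and height (world z) of egg_brown_mid above 0.095 m and linear speed of egg_brown below 0.04 m/s and horizontal distance between each of egg_white_a_mid, egg_white_b_mid and egg_stand below 0.085 m and height (world z) of each of egg_white_a_mid, egg_white_b_mid above 0.042 m and angle between bowl's own z axis and vertical below 0.15 rad); the arm keeps its last pose, push and grip.
It fails at once if the fingers or the arm touch an egg (contact force between any of the arm, the fingers and egg_brown above 0.3 N or contact force between any of the arm, the fingers and egg_white_a above 0.3 N or contact force between any of the arm, the fingers and egg_white_b above 0.3 N).
It fails at once if a white egg leaves its hole (its middle more than 20 mm higher or lower than it stood) (height (world z) of any of egg_white_a_mid, egg_white_b_mid above 0.068 m or height (world z) of any of egg_white_a_mid, egg_white_b_mid below 0.028 m).
It fails at once if the bowl, the egg stand or the salt shaker is pushed more than 40 mm (distance of any of bowl, egg_stand, salt_shaker from where it was at the start of the episode above 0.04 m).
It also fails if it takes over 53 s, if anything falls off the work surface, if the arm or the gripper's body presses on something with over 40 N, if the wrist force passes 120 N, or if a joint passes its speed limit or range.

## Working session

There is one attempt and no reset: what is moved stays moved. The work goes in short steps, Python scripts to look and compute and a tool call to move; the robot and the scene stay as the last step left them, time stands still between calls to the robot, and variables do not carry over. Pictures are saved under pics/ and viewed, and the job is handed in when it is done.

Besides the shell and the picture viewer there is one more tool, called after ">>>" in YAML: its name, and indented under it one key for each argument. drive_tool: Moves the arm, as the interface text tells. Its arguments: {"type":"object","properties":{"increments":{"type":"array","items":{"type":"array","items":{"type":"array","items":{"type":"number"}}}},"gripper":{"type":"number"},"squeeze":{"type":"number"}},"required":["increments"]}

```bash
mkdir -p pics; python3 - <<'E'
from plant import *
import cv2
s=read_state()
for k,v in s.items(): print(k,v)
for n in ["side","top","wrist"]:
    d=get_image(n); cv2.imwrite(f"pics/{n}0.png",cv2.cvtColor(d["img"],cv2.COLOR_RGB2BGR))
    print({k:v for k,v in d.items() if k!="img"})
E
```

```text
clock 0.0
q [ 1.13400962e+00  4.23832930e-01  1.63068206e+00 -1.19616248e-05
  1.08858308e+00 -1.90083606e-02]
joint_vel [ 3.26684087e-05 -3.16678641e-03  8.83891137e-04 -2.73894715e-03
 -1.32423468e-03 -4.39596378e-04]
effort [-3.65057705e-03 -5.44629371e+01 -2.73663533e+01  6.41296967e-02
  2.30082963e-02 -8.49403023e-05]
tcp_pos [0.2533426  0.57077404 0.23590973]
ee_rot [ 0.59310114  0.38499613 -0.38589547 -0.5925316 ]
wrist_force [ 0.13270878 -0.77047913 -0.56623178]
moment [-0.00590865  0.00950532 -0.00256771]
gripper_width 0.08795274416102213
{'fx': 458.25479366563263, 'fy': 458.25479366563263, 'cx': 256.7663050237495, 'cy': 193.0456093174069, 'position': array([0.43343879, 1.04841447, 1.01938122]), 'orientation': array([-0.00677167,  0.41468235,  0.90918713, -0.03703307])}
{'fx': 421.92809859305635, 'fy': 421.92809859305635, 'cx': 250.2579115147027, 'cy': 191.2544318052894, 'position': array([-0.34104062, -0.45226523,  1.33094034]), 'orientation': array([ 0.26180241, -0.16684239, -0.50481138,  0.80547414])}
{'fx': 332.32288289072227, 'fy': 332.32288289072227, 'cx': 256.2143008085808, 'cy': 193.55026118856787, 'position': array([0.18729233, 0.60033283, 0.38340411]), 'orientation': array([-0.11154981, -0.07195464,  0.5404329 ,  0.83084984])}
```

View pics/side0.png

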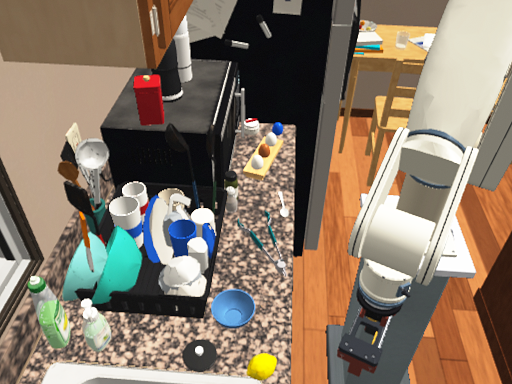

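View pics/top0.png

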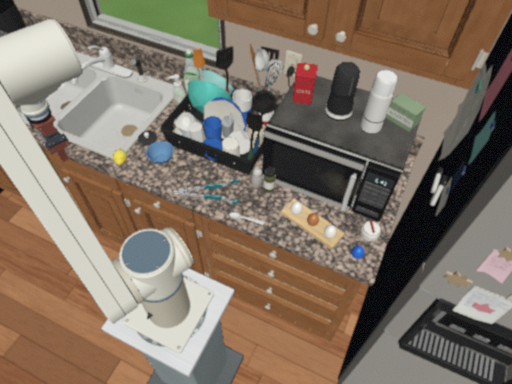

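View pics/wrist0.png

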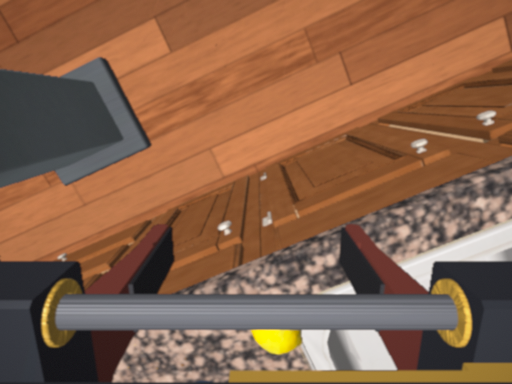

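```bash
cat > h.py <<'E'
import numpy as np, cv2
from scipy.spatial.transform import Rotation as R
from plant import *
def ray(d,u,v):
    c=np.array([(u-d["cx"])/d["fx"],-(v-d["cy"])/d["fy"],-1.]); return R.from_quat(d["orientation"]).apply(c)
def onz(d,u,v,z):
    r=ray(d,u,v);p=np.array(d["position"]);return p+r*(z-p[2])/r[2]
def proj(d,P):
    c=R.from_quat(d["orientation"]).inv().apply(np.array(P)-d["position"])
    return np.array([d["cx"]+d["fx"]*c[0]/-c[2], d["cy"]-d["fy"]*c[1]/-c[2]])
def tri(d1,a,d2,b):
    r1=ray(d1,*a);r2=ray(d2,*b);r1/=np.linalg.norm(r1);r2/=np.linalg.norm(r2)
    p1=np.array(d1["position"]);p2=np.array(d2["position"])
    t=np.linalg.lstsq(np.c_[r1,-r2],p2-p1,rcond=None)[0]
    A=p1+t[0]*r1;B=p2+t[1]*r2
    return (A+B)/2,np.linalg.norm(A-B)
def save(img,name): cv2.imwrite("pics/"+name,cv2.cvtColor(img,cv2.COLOR_RGB2BGR))
def crop(d,u0,v0,u1,v1,k,name):
    save(cv2.resize(d["img"][v0:v1,u0:u1],None,fx=k,fy=k,interpolation=cv2.INTER_CUBIC),name)
E
python3 - <<'E'
from h import *
d=get_image("side"); crop(d,200,110,310,330,1,"x.png")
crop(d,210,110,310,185,8,"s_egg.png"); crop(d,205,190,305,280,6,"s_tong.png")
crop(d,200,270,290,340,6,"s_bowl.png")
t=get_image("top"); crop(t,160,165,280,240,6,"t_tong.png"); crop(t,260,190,390,270,6,"t_egg.png")
for n,p in dict(tongs=(260,240),ring=(283,268),browns=(264,150),bowl=(234,305),shaker=(232,205)).items(): print(n,onz(d,*p,0.03))
for n,p in dict(tongs=(215,190),brown=(313,219),bowl=(160,152)).items(): print(n,onz(t,*p,0.03))
E
```

```text
tongs [0.47347232 0.12117745 0.03      ]
ring [0.40273704 0.22108871 0.03      ]
browns [ 0.48941084 -0.33219171  0.03      ]
bowl [0.52457167 0.35415414 0.03      ]
shaker [ 0.57279424 -0.0226953   0.03      ]
tongs [0.46440764 0.07983642 0.03      ]
brown [ 0.50532824 -0.30429961  0.03      ]
bowl [0.53567162 0.37466008 0.03      ]
```

View pics/s_egg.png

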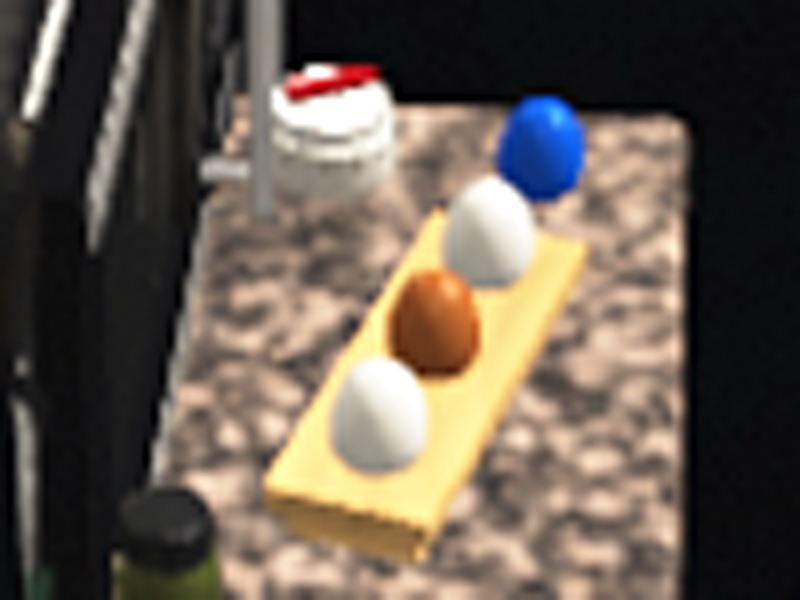

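View pics/s_tong.png

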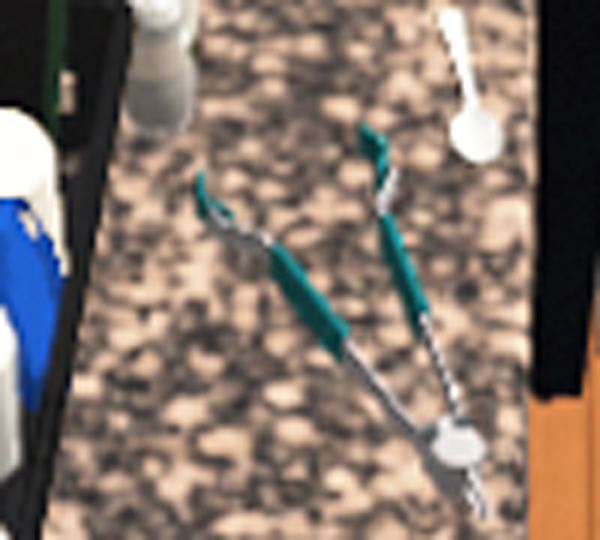

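View pics/t_tong.png

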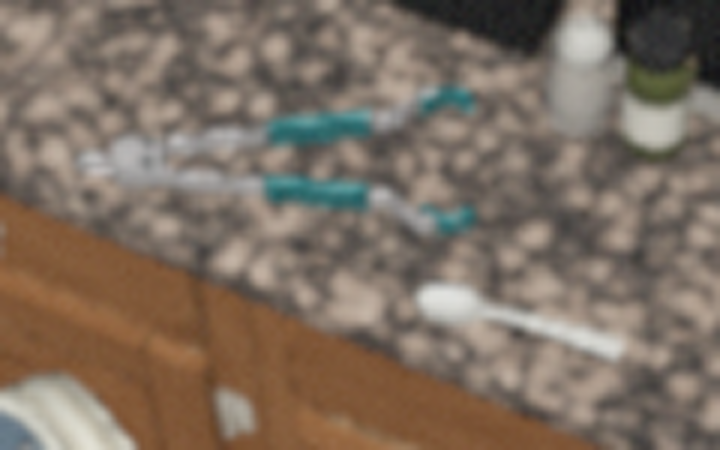

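View pics/t_egg.png

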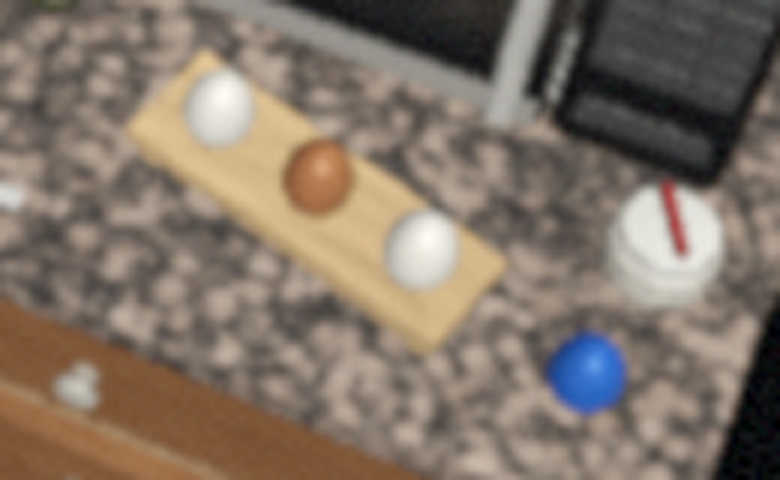

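```bash
cat > m.py <<'E'
from h import *
s=get_image("side"); t=get_image("top")
st=read_state(); print("tool axes cols\n",R.from_quat(st["ee_rot"]).as_matrix().round(3))
def blobs(d,lo,hi,roi,mn):
    h=cv2.cvtColor(d["img"],cv2.COLOR_RGB2HSV); m=cv2.inRange(h,np.array(lo),np.array(hi))
    mm=np.zeros_like(m);u0,v0,u1,v1=roi; mm[v0:v1,u0:u1]=m[v0:v1,u0:u1]
    n,l,st_,c=cv2.connectedComponentsWithStats(mm,connectivity=8)
    return [(c[i].round(2).tolist(),st_[i].tolist()) for i in range(1,n) if st_[i,4]>=mn]
print("teal s");[print(b) for b in blobs(s,(78,90,40),(100,255,255),(230,205,290,270),4)]
print("teal t");[print(b) for b in blobs(t,(78,80,40),(100,255,255),(190,170,250,215),4)]
print("brown");print(blobs(s,(3,130,60),(14,255,255),(240,130,300,170),10),blobs(t,(3,100,60),(14,255,255),(290,205,340,240),10))
print("bowl");print(blobs(s,(98,90,40),(115,255,255),(205,280,262,335),50),blobs(t,(98,80,40),(115,255,255),(140,135,180,170),30))
E
python3 m.py
```

```text
tool axes cols
 [[ 0.406 -0.    -0.914]
 [ 0.914 -0.     0.406]
 [-0.    -1.     0.   ]]
teal s
([267.0, 214.8], [265, 211, 5, 10, 25])
([238.92, 222.75], [238, 219, 5, 7, 12])
([271.71, 234.67], [268, 226, 8, 20, 58])
([255.86, 239.61], [250, 231, 13, 19, 88])
teal t
([234.65, 181.0], [231, 180, 8, 3, 17])
([212.47, 186.02], [205, 184, 16, 5, 62])
([212.71, 196.55], [205, 194, 16, 6, 55])
([235.5, 201.36], [233, 200, 6, 4, 14])
brown
[([263.95, 150.37], [259, 144, 11, 13, 115])] [([312.78, 218.87], [308, 213, 11, 13, 106])]
bowl
[([232.66, 307.85], [211, 289, 44, 39, 1329])] [([159.64, 151.52], [147, 141, 26, 22, 464])]
```

View pics/s_bowl.png

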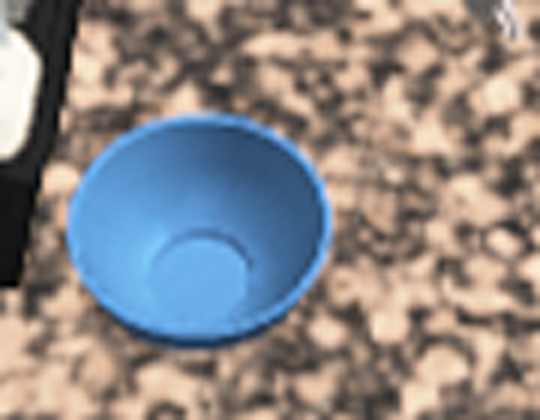

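```bash
cat >> m.py <<'E'
print("---tri")
S=dict(L=(255.86,239.61),Rr=(271.71,234.67),jL=(238.92,222.75),jR=(267,214.8),egg=(263.95,150.37),hinge=(205+458/6,190+443/6))
T=dict(L=(212.47,186.02),Rr=(212.71,196.55),jL=(234.65,181),jR=(235.5,201.36),egg=(312.78,218.87),hinge=(160+133/6,165+160/6))
for k in S:
    P,e=tri(s,S[k],t,T[k]); print(k,P.round(4),round(e,4))
for k in ('L','Rr'): print(k,"z=.015",onz(s,*S[k],.015).round(4),onz(t,*T[k],.015).round(4))
print('egg z=.05',onz(s,*S['egg'],.05).round(4),onz(t,*T['egg'],.05).round(4))
# bowl rim
for p in [(211.3,306),(255,306),(234,288.8),(232,325.5)]: print("rim",onz(s,*p,.048).round(4))
# stand corners (top at 0.032)
for p in [(210+265/8,110+490/8),(210+430/8,110+525/8),(210+588/8,110+245/8),(210+437/8,110+210/8)]: print("stand s",onz(s,*p,.032).round(4))
for p in [(260+205/6,190+50/6),(260+128/6,190+125/6),(260+432/6,190+345/6),(260+507/6,190+265/6)]: print("stand t",onz(t,*p,.032).round(4))
for n,a,b in [('w1',(210+380/8,110+415/8),(260+220/6,190+107/6)),('w2',(210+490/8,110+232/8),(260+422/6,190+250/6))]:print(n,tri(s,a,t,b),onz(s,*a,.05),onz(t,*b,.05))
for n,a,b in [('shaker',(210+160/6-5,190+130/6),(160+580/6,165+130/6))]:print(n,onz(s,*a,0),onz(t,*b,0))
E
python3 m.py | sed -n '/---/,$p'
```

```text
---tri
L [0.4869 0.1048 0.0133] 0.0007
Rr [0.4416 0.0798 0.0138] 0.0031
jL [0.5454 0.0382 0.014 ] 0.0024
jR [ 0.4608 -0.0082  0.0118] 0.0033
egg [ 0.4903 -0.305   0.0495] 0.0046
hinge [0.4086 0.1951 0.0175] 0.0025
L z=.015 [0.4865 0.1066 0.015 ] [0.4863 0.1041 0.015 ]
Rr z=.015 [0.4402 0.082  0.015 ] [0.4425 0.0789 0.015 ]
egg z=.05 [ 0.4883 -0.302   0.05  ] [ 0.4925 -0.3057  0.05  ]
rim [0.5794 0.3747 0.048 ]
rim [0.47   0.3652 0.048 ]
rim [0.5284 0.3169 0.048 ]
rim [0.5212 0.4259 0.048 ]
stand s [ 0.5538 -0.1964  0.032 ]
stand s [ 0.481  -0.1791  0.032 ]
stand s [ 0.4194 -0.3973  0.032 ]
stand s [ 0.4924 -0.4196  0.032 ]
stand t [ 0.5594 -0.2079  0.032 ]
stand t [ 0.4863 -0.1867  0.032 ]
stand t [ 0.4229 -0.4057  0.032 ]
stand t [ 0.4932 -0.4279  0.032 ]
w1 (array([ 0.50896155, -0.23483835,  0.04919035]), np.float64(0.0054319238847056325)) [ 0.50659443 -0.23115213  0.05      ] [ 0.51150798 -0.23562626  0.05      ]
w2 (array([ 0.46733503, -0.37957505,  0.0497709 ]), np.float64(0.004191469434716771)) [ 0.46559722 -0.37704919  0.05      ] [ 0.46954127 -0.38019571  0.05      ]
shaker [ 0.57446908 -0.02336679  0.        ] [ 0.56910681 -0.04760499  0.        ]
```

Candidates for the wanted egg are the brown one at side (264,150) and top (313,219), the white ones at side (257,162) and (271,139), and the blue look-alike at side (278,128). The brown egg is in the middle hole, and the crop confirms it. The only tongs are the teal pair at side (262,237). The white spoon at side (283,205) is not it. Next I hover over the tongs.

>>> drive_tool:
  increments:
    - [[-0.03, 0, -0.03, 0.05], [-0.06, 0, -0.066, 0.11], [-0.09, 0, -0.1, 0.17], [-0.12, 0, -0.132, 0.22], [-0.15, 0, -0.165, 0.28], [-0.18, 0, -0.2, 0.34], [-0.21, 0, -0.23, 0.4], [-0.24, 0, -0.265, 0.45], [-0.27, 0, -0.3, 0.51], [-0.3, 0.02, -0.33, 0.57], [-0.33, 0.04, -0.36, 0.62], [-0.352, 0.06, -0.387, 0.665], [-0.352, 0.076, -0.387, 0.665], [-0.352, 0.086, -0.387, 0.665], [-0.352, 0.086, -0.387, 0.665]]
  gripper: -1
  squeeze: 20

```text
clock: 2.33
tcp_pos: [0.464, 0.0926, 0.1502]
ee_rot: [-0.686, -0.171, 0.171, 0.686]
wrist_force: [0.8, -0.4, -0.6]
gripper_width: 0.088
```

```bash
python3 - <<'E'
from h import *
s=read_state();print(s["clock"],s["tcp_pos"],s["q"].round(3) if hasattr(s["q"],"round") else s["q"]);print(R.from_quat(s["ee_rot"]).as_matrix().round(3))
for n in ["wrist","side"]:
    d=get_image(n);save(d["img"],n+"1.png")
    print({k:v for k,v in d.items() if k!="img"})
E
```

```text
2.325 [0.46396051 0.09262593 0.15022771] [ 0.172  0.336  2.021 -0.     0.785 -0.316]
[[ 0.883 -0.001 -0.469]
 [ 0.469 -0.     0.883]
 [-0.001 -1.     0.   ]]
{'fx': 332.32288289072227, 'fy': 332.32288289072227, 'cx': 256.2143008085808, 'cy': 193.55026118856787, 'position': array([0.42985054, 0.1561931 , 0.29767558]), 'orientation': array([-0.1285368 , -0.03177793,  0.23985637,  0.96173665])}
{'fx': 458.25479366563263, 'fy': 458.25479366563263, 'cx': 256.7663050237495, 'cy': 193.0456093174069, 'position': array([0.43343879, 1.04841447, 1.01938122]), 'orientation': array([-0.00677167,  0.41468235,  0.90918713, -0.03703307])}
```

View pics/wrist1.png

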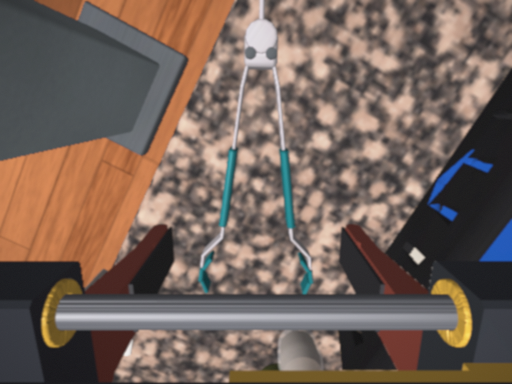

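The wrist view shows the tongs centred under the gripper: sleeves at (228,188) and (287,188), hinge at (261,43), jaws at (205,275) and (306,275).

```bash
python3 - <<'E'
from h import *
d=get_image("wrist");s=read_state()
h=cv2.cvtColor(d["img"],cv2.COLOR_RGB2HSV); m=cv2.inRange(h,np.array((80,90,40)),np.array((98,255,255)))
m[:120]=0;m[296:]=0;m[:,:180]=0;m[:,330:]=0
n,l,st,c=cv2.connectedComponentsWithStats(m)
Rm=R.from_quat(s["ee_rot"]).as_matrix()
for i in range(1,n):
    if st[i,4]<20: continue
    P=onz(d,*c[i],.022); print(c[i].round(1),st[i],P.round(4),"tool",(Rm.T@(P-s["tcp_pos"])).round(4))
    ys,xs=np.where(l==i)
    rect=cv2.minAreaRect(np.c_[xs,ys].astype(np.float32)); print(" rect",rect)
for p in [(261,43)]: P=onz(d,*p,.022);print("hinge",P,"tool",(Rm.T@(P-s["tcp_pos"])).round(4))
E
```

```text
[226.6 186.9] [218 148  18  78 563] [0.4407 0.0833 0.022 ] tool [-0.0258  0.1292  0.0028]
 rect ((226.5999755859375, 186.79998779296875), (8.485280990600586, 77.78174591064453), 8.13010311126709)
[285.6 188.2] [279 150  15  78 621] [0.4859 0.1061 0.022 ] tool [0.0248 0.1292 0.0017]
 rect ((285.3395080566406, 188.47024536132812), (77.75405883789062, 9.05295467376709), 84.98688507080078)
[204.2 273.1] [198 252  14  40 241] [4.592e-01 3.000e-04 2.200e-02] tool [-0.0484  0.1292 -0.0791]
 rect ((203.83663940429688, 271.1336669921875), (10.845905303955078, 39.50297546386719), 5.710593223571777)
[304.2 275.9] [298 253  14  42 252] [0.5422 0.0412 0.022 ] tool [ 0.044   0.1293 -0.082 ]
 rect ((304.85992431640625, 273.2587890625), (41.294429779052734, 11.415226936340332), 86.42366790771484)
hinge [0.41285725 0.19746687 0.022     ] tool [0.0032 0.1292 0.1167]
```

>>> drive_tool:
  increments:
    - [[0, 0.02, 0.002, 0.027], [-0.001, 0.05, 0.002, 0.027], [-0.001, 0.08, 0.002, 0.027], [-0.001, 0.105, 0.002, 0.027], [-0.001, 0.12, 0.002, 0.027], [-0.001, 0.128, 0.002, 0.027], [-0.001, 0.133, 0.002, 0.027], [-0.001, 0.133, 0.002, 0.027]]

```text
clock: 3.48
tcp_pos: [0.4633, 0.0943, 0.0185]
ee_rot: [0.688, 0.162, -0.161, -0.688]
wrist_force: [0.3, 0.3, 0.6]
gripper_width: 0.0875
```

>>> drive_tool:
  increments:
    - [[0, 0, 0, 0], [0, 0, 0, 0], [0, 0, 0, 0], [0, 0, 0, 0], [0, 0, 0, 0], [0, 0, 0, 0]]
  gripper: -0.14
  squeeze: 25

```text
clock: 4.22
tcp_pos: [0.4637, 0.0943, 0.0187]
ee_rot: [0.688, 0.163, -0.161, -0.688]
wrist_force: [0.3, -0.2, 4.2]
gripper_width: 0.0502
```

>>> drive_tool:
  increments:
    - [[0, -0.005, 0, 0], [0, -0.015, 0, 0], [0, -0.03, 0, 0], [0, -0.05, 0, 0], [0, -0.07, 0, 0], [0, -0.09, 0, 0], [0, -0.1, 0, 0], [0, -0.1, 0, 0], [0, -0.1, 0, 0]]

```text
clock: 5.35
tcp_pos: [0.4631, 0.0942, 0.1183]
ee_rot: [0.688, 0.162, -0.161, -0.688]
wrist_force: [-0.0, -0.5, -1.1]
gripper_width: 0.0504
```

```bash
cat > look.py <<'E'
import sys
from h import *
k=sys.argv[1]
d=get_image("wrist");save(d["img"],f"wrist{k}.png")
e=get_image("side");save(e["img"],f"side{k}.png")
s=read_state();Rm=R.from_quat(s["ee_rot"]).as_matrix()
print(s["clock"],s["tcp_pos"].round(4),"q",np.round(s["q"],3),"w",s["gripper_width"]);print(Rm.round(4))
tz=s["tcp_pos"][2]-0.0055+0.010   # jaw top edge
h=cv2.cvtColor(d["img"],cv2.COLOR_RGB2HSV); m=cv2.inRange(h,np.array((80,90,40)),np.array((98,255,255)))
m[296:]=0;m[:,:150]=0;m[:,350:]=0
n,l,st,c=cv2.connectedComponentsWithStats(m)
for i in range(1,n):
    if st[i,4]<30: continue
    P=onz(d,*c[i],tz); print(c[i].round(1),st[i],"world",P.round(4),"tool",(Rm.T@(P-s["tcp_pos"])).round(4))
E
python3 look.py 2
```

```text
5.45 [0.463  0.0942 0.118 ] q [ 0.176  0.393  2.041 -0.     0.707 -0.286] w 0.05040919418391194
[[ 8.952e-01  9.000e-04 -4.457e-01]
 [ 4.457e-01  0.000e+00  8.952e-01]
 [ 8.000e-04 -1.000e+00 -4.000e-04]]
[213.3 241.6] [ 203  185   23  110 1798] world [0.4404 0.0942 0.1225] tool [-0.0202 -0.0045  0.01  ]
[297.8 240.8] [ 286  184   24  111 1793] world [0.4754 0.112  0.1225] tool [ 0.019  -0.0045  0.0104]
```

View pics/wrist2.png

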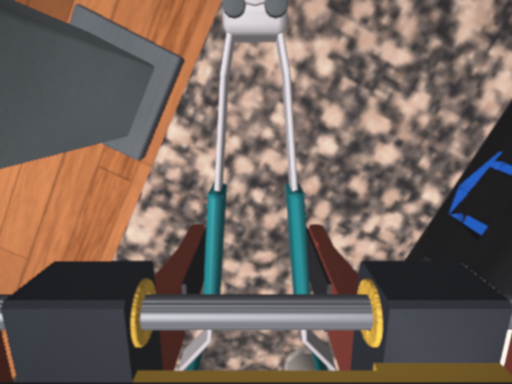

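View pics/side2.png

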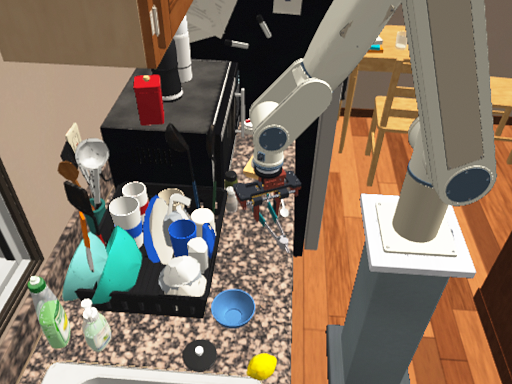

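```bash
python3 - <<'E'
from h import *
a=cv2.imread("pics/wrist1.png");b=cv2.imread("pics/wrist2.png")
o=np.hstack([cv2.resize(a[15:75,225:300],None,fx=5,fy=5),cv2.resize(b[0:60,215:290],None,fx=5,fy=5)]);cv2.imwrite("pics/pins.png",o)
d=get_image("side");crop(d,215,165,315,255,7,"s3.png")
d=get_image("top");crop(d,150,120,290,220,5,"t3.png")
E
```

```text
(no output)
```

View pics/pins.png

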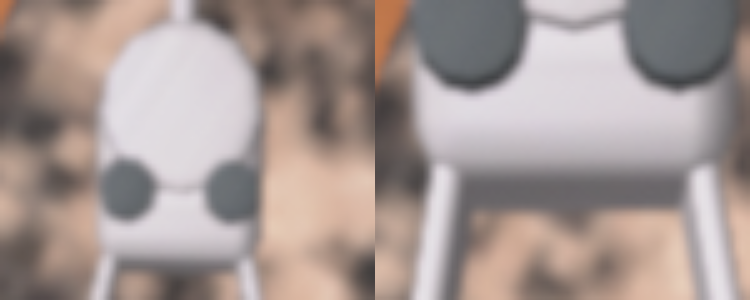

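View pics/s3.png

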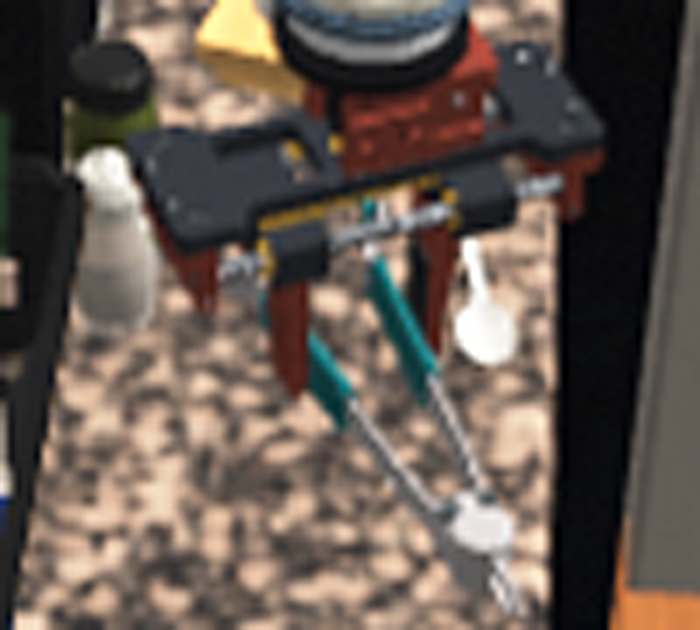

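View pics/t3.png

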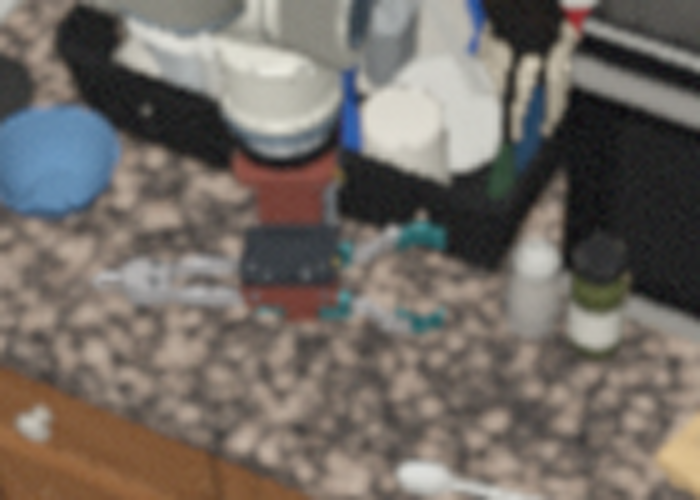

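```bash
python3 - <<'E'
from h import *
s=get_image("side");t=get_image("top");w=get_image("wrist");st=read_state();Rm=R.from_quat(st["ee_rot"]).as_matrix();p=st["tcp_pos"]
print("hinge tri",tri(s,(283.9,239.7),t,(180,176)), "tool",Rm.T@(tri(s,(283.9,239.7),t,(180,176))[0]-p))
# plane x_tool=0 intersect with top rays
def onx(d,uv,x=0):
    r=ray(d,*uv);o=np.array(d["position"]);n=Rm[:,0];k=(x+n@(p-o))/(n@r);return Rm.T@(o+k*r-p)
print("hinge top",onx(t,(180,176)),"hinge side",onx(s,(283.9,239.7)))
print("jaw top",onx(t,(234.2,175.5)))
E
```

```text
hinge tri (array([0.40850423, 0.19156095, 0.11477207]), np.float64(0.006178815433070984)) tool [-0.00571633  0.00348541  0.11151106]
hinge top [1.80676192e-17 7.35217182e-03 1.10238709e-01] hinge side [ 5.77888173e-17 -1.23363238e-02  1.27763641e-01]
jaw top [-1.06776864e-16  6.72240210e-03 -8.89432740e-02]
```

Both sleeves are held at 50.4 mm and the tongs hang level, with hinge and jaws both about 7 mm below the TCP. Next I pass the wrist camera over the eggs to pin down their position.

>>> drive_tool:
  increments:
    - [[0, -0.04, 0, 0], [0, -0.08, -0.02, 0.0], [-0.02, -0.102, -0.05, 0.05], [-0.04, -0.102, -0.09, 0.1], [-0.056, -0.102, -0.13, 0.16], [-0.073, -0.102, -0.17, 0.22], [-0.09, -0.102, -0.21, 0.28], [-0.107, -0.102, -0.25, 0.34], [-0.124, -0.102, -0.29, 0.4], [-0.141, -0.102, -0.33, 0.46], [-0.158, -0.102, -0.37, 0.46], [-0.17, -0.102, -0.4, 0.46], [-0.179, -0.102, -0.417, 0.46], [-0.179, -0.102, -0.417, 0.46], [-0.179, -0.102, -0.417, 0.46]]

```text
clock: 7.58
tcp_pos: [0.4885, -0.3577, 0.2201]
ee_rot: [-0.707, -0.001, 0.0, 0.707]
wrist_force: [-0.3, -0.4, -1.2]
gripper_width: 0.0501
```

```bash
python3 look.py 4
```

```text
7.675 [ 0.4887 -0.3576  0.2203] q [-6.520e-01  4.130e-01  1.688e+00  1.000e-03  1.040e+00 -6.560e-01] w 0.05009368608016759
[[ 1.0e+00  1.2e-03 -3.0e-03]
 [ 3.0e-03  6.0e-04  1.0e+00]
 [ 1.2e-03 -1.0e+00  6.0e-04]]
[213.4 243.2] [ 203  185   22  110 1749] world [ 0.4681 -0.3485  0.2248] tool [-0.0206 -0.0045  0.0092]
[297.9 240.9] [ 286  185   24  110 1756] world [ 0.5072 -0.3473  0.2248] tool [ 0.0185 -0.0045  0.0103]
```

View pics/wrist4.png

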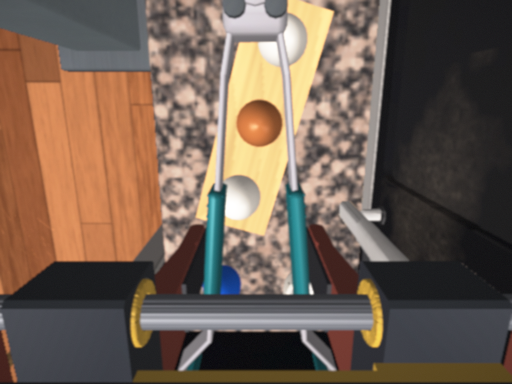

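View pics/side4.png

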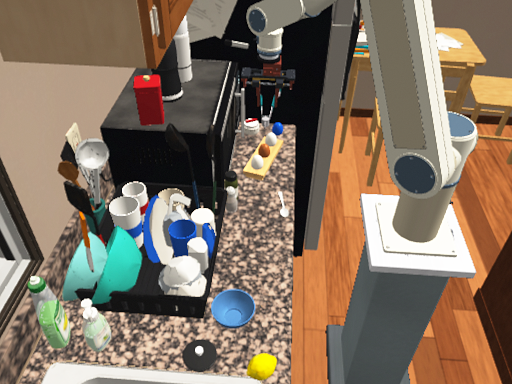

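The wrist view shows the brown egg at (259,123) in the middle hole, the whites at (240,198) and (283,40), and the blue look-alike at (225,283).

```bash
python3 - <<'E'
from h import *
d=get_image("wrist");s=read_state()
h=cv2.cvtColor(d["img"],cv2.COLOR_RGB2HSV)
m=cv2.inRange(h,np.array((3,150,60)),np.array((14,255,255)));m[:90]=0;m[155:]=0;m[:,:228]=0;m[:,292:]=0
cs,_=cv2.findContours(m,cv2.RETR_EXTERNAL,cv2.CHAIN_APPROX_NONE);c=max(cs,key=cv2.contourArea)
(u,v),r=cv2.minEnclosingCircle(c);M=cv2.moments(c);print((u,v),r,M['m10']/M['m00'],M['m01']/M['m00'],cv2.boundingRect(c))
for z in (.046,.05): print(z,onz(d,u,v,z).round(4),onz(d,u-r,v,z).round(4),onz(d,u+r,v,z).round(4))
for p in [(240,198),(282.5,40)]: print("white",onz(d,*p,.048).round(4))
# stand mask
k=cv2.inRange(h,np.array((14,60,120)),np.array((28,200,255)));k[250:]=0;k[:,:190]=0;k[:,345:]=0
n,l,st,_=cv2.connectedComponentsWithStats(k)
print([x.tolist() for x in st if x[4]>100])
ys,xs=np.where(k>0);P=np.array([onz(d,x,y,.032)[:2] for x,y in zip(xs,ys)])
box=cv2.minAreaRect(P.astype(np.float32));print(box)
crop(d,180,0,350,260,2,"stand.png")
# right/left edges by rows
for row in (80,110,140,160,): 
    x=np.where(k[row]>0)[0]; print(row,x.min(),x.max(),onz(d,x.min()-.5,row,.032)[:2].round(4),onz(d,x.max()+.5,row,.032)[:2].round(4))
E
```

```text
(258.29998779296875, 123.0) 22.496545791625977 258.3933774834437 123.00529801324504 (237, 101, 44, 45)
0.046 [ 0.4904 -0.3037  0.046 ] [ 0.469  -0.3038  0.046 ] [ 0.5117 -0.3037  0.046 ]
0.05 [ 0.4903 -0.3035  0.05  ] [ 0.4693 -0.3036  0.05  ] [ 0.5114 -0.3034  0.05  ]
white [ 0.4724 -0.3772  0.048 ]
white [ 0.5114 -0.2315  0.048 ]
[[0, 0, 512, 384, 186118], [286, 0, 48, 135, 2755], [223, 42, 65, 194, 6997], [195, 132, 22, 89, 713]]
((0.4907352030277252, -0.30374962091445923), (0.22969697415828705, 0.0782160833477974), 74.23652648925781)
80 229 312 [ 0.4617 -0.2642] [ 0.5422 -0.264 ]
110 226 303 [ 0.4583 -0.2921] [ 0.5347 -0.2919]
140 214 286 [ 0.4456 -0.3214] [ 0.5188 -0.3211]
160 209 287 [ 0.4399 -0.3416] [ 0.5204 -0.3414]
```

View pics/stand.png

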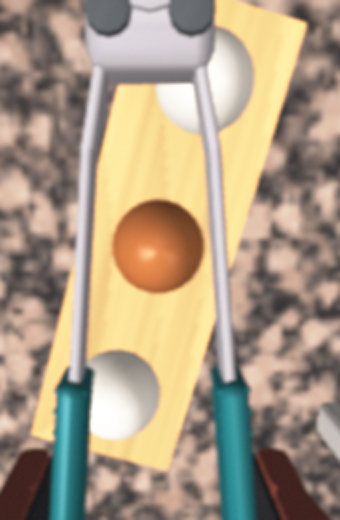

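>>> drive_tool:
  increments:
    - [[-0.03, 0, 0.025, -0.05], [-0.06, 0, 0.05, -0.15], [-0.08, 0, 0.078, -0.3], [-0.08, 0, 0.078, -0.46], [-0.08, 0, 0.078, -0.62], [-0.08, 0, 0.078, -0.78], [-0.08, 0, 0.078, -0.94], [-0.08, 0, 0.078, -1.1], [-0.08, 0.02, 0.078, -1.22], [-0.08, 0.05, 0.078, -1.28], [-0.08, 0.05, 0.078, -1.293], [-0.08, 0.05, 0.078, -1.293], [-0.08, 0.05, 0.078, -1.293]]

```text
clock: 9.35
tcp_pos: [0.4094, -0.2803, 0.1715]
ee_rot: [0.565, 0.427, -0.426, -0.563]
wrist_force: [-0.1, 1.2, -0.8]
gripper_width: 0.0498
```

```bash
cat > aim.py <<'E'
from h import *
s=read_state();Rm=R.from_quat(s["ee_rot"]).as_matrix();p=s["tcp_pos"]
egg=np.array([.4904,-.3037,.046]);a=np.radians(-15.76);dr=np.array([np.cos(a),np.sin(a),0]);lx=np.array([-dr[1],dr[0],0])
tgt=egg-.085*dr+.001*lx; tgt[2]=.050
hd=np.degrees(np.arctan2(-Rm[1,2],-Rm[0,2]))
print("clock",s["clock"],p.round(4),"heading",hd,"w",s["gripper_width"],"egg in tool",(Rm.T@(egg-p)).round(4),"shift",(Rm.T@(tgt-p)).round(4),"turn",np.radians(hd+15.76).round(4))
E
python3 aim.py; python3 look.py 5
```

```text
clock 9.35 [ 0.4094 -0.2803  0.1715] heading -15.76513205086281 w 0.04981894419571066 egg in tool [-0.0006  0.1258 -0.084 ] shift [0.0004 0.1215 0.001 ] turn -0.0001
9.45 [ 0.4091 -0.2802  0.1712] q [-0.625  0.329  1.963  0.002  0.847 -1.922] w 0.05032241913691112
[[ 2.716e-01  2.800e-03 -9.624e-01]
 [ 9.624e-01 -6.000e-04  2.716e-01]
 [ 2.000e-04 -1.000e+00 -2.800e-03]]
[213.3 240. ] [ 203  185   23  110 1741] world [ 0.3934 -0.2963  0.1757] tool [-0.0197 -0.0045  0.0108]
[298.1 239.5] [ 286  184   24  111 1718] world [ 0.4039 -0.2584  0.1757] tool [ 0.0196 -0.0045  0.011 ]
```

View pics/wrist5.png

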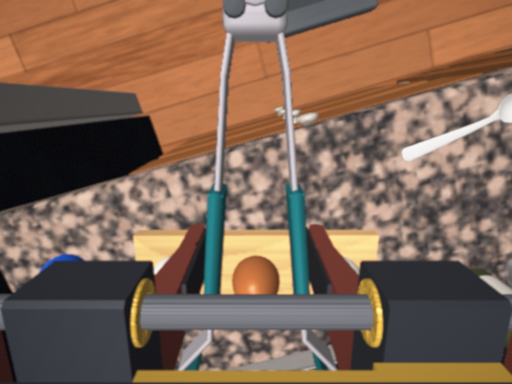

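```bash
python3 - <<'E'
from h import *
d=get_image("side");crop(d,215,90,315,180,7,"s5.png")
d=get_image("top");crop(d,250,160,370,250,6,"t5.png")
E
```

View pics/s5.png

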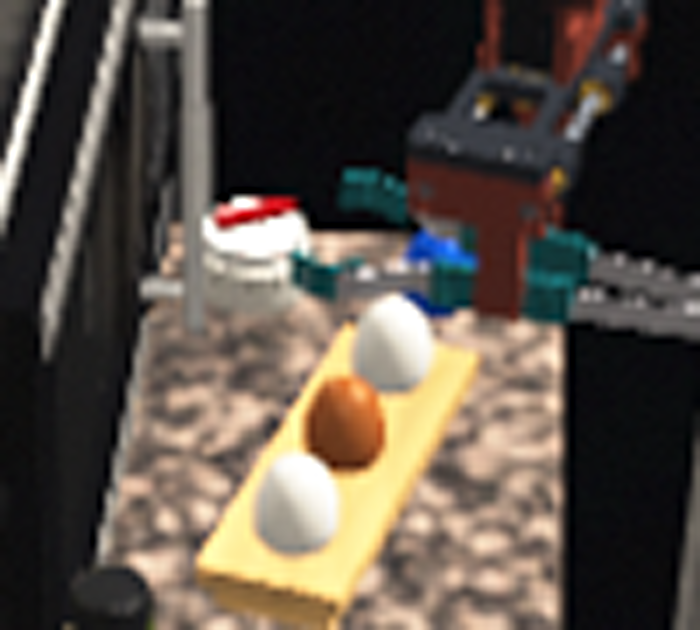

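View pics/t5.png

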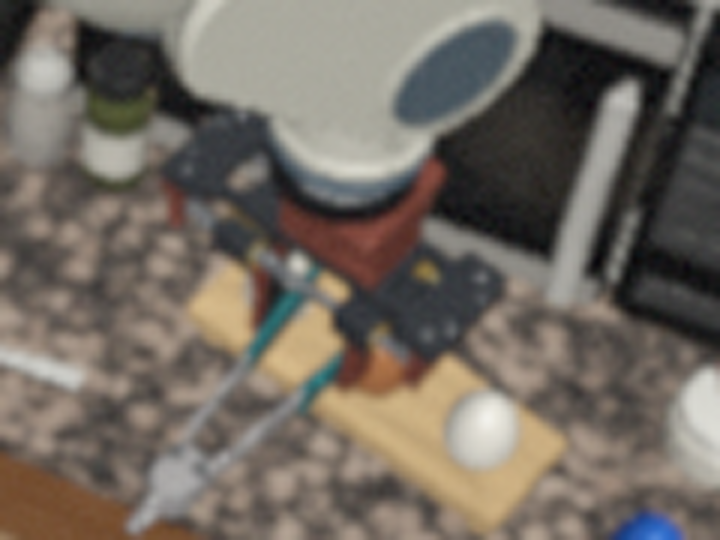

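>>> drive_tool:
  increments:
    - [[0, 0.02, 0.001, 0], [0, 0.04, 0.001, 0], [0, 0.055, 0.001, 0], [0, 0.065, 0.001, 0], [0, 0.065, 0.001, 0]]

```text
clock: 10.18
tcp_pos: [0.4079, -0.2797, 0.1054]
ee_rot: [0.564, 0.427, -0.426, -0.564]
wrist_force: [0.8, -1.2, -1.0]
gripper_width: 0.0501
```

```bash
python3 aim.py; python3 - <<'E'
from h import *
d=get_image("side");crop(d,215,100,315,190,7,"s6.png")
E
```

```text
clock 10.175 [ 0.4079 -0.2797  0.1054] heading -15.761026228013282 w 0.05007403698165033 egg in tool [-0.0007  0.0595 -0.0859] shift [ 0.0003  0.0554 -0.0009] turn -0.0
```

View pics/s6.png

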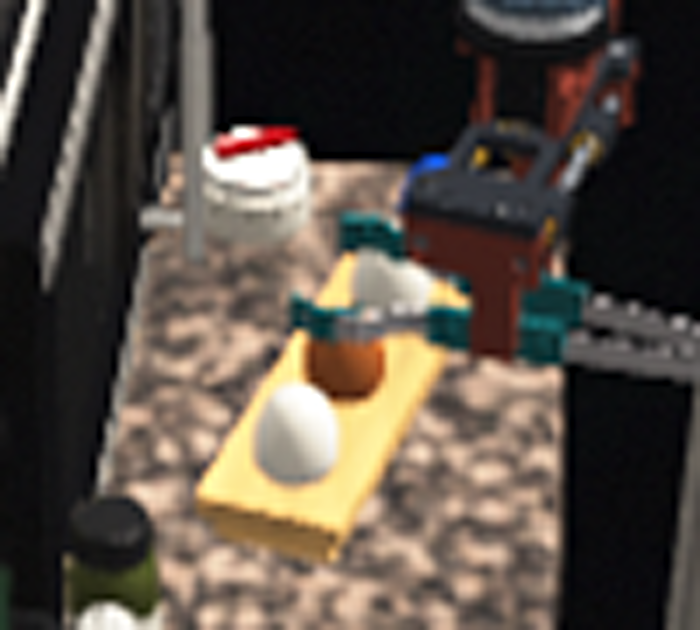

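```bash
python3 - <<'E'
from h import *
d=get_image("side");s=read_state();Rm=R.from_quat(s["ee_rot"]).as_matrix();p=s["tcp_pos"]
for x in(.045,-.045):
  for z in (-.068,-.085,-.105):
    u=proj(d,p+Rm@np.array([x,.0057,z])); print(x,z,((u-[215,100])*7).round())
E
```

```text
0.045 -0.068 [344. 324.]
0.045 -0.085 [312. 317.]
0.045 -0.105 [274. 309.]
-0.045 -0.068 [402. 230.]
-0.045 -0.085 [371. 223.]
-0.045 -0.105 [334. 215.]
```

>>> drive_tool:
  increments:
    - [[0, 0.01, -0.001, 0], [0, 0.02, -0.001, 0], [0, 0.03, -0.001, 0], [0, 0.04, -0.001, 0], [0, 0.05, -0.001, 0], [0, 0.055, -0.001, 0], [0, 0.055, -0.001, 0]]

```text
clock: 11.15
tcp_pos: [0.4093, -0.2802, 0.0507]
ee_rot: [0.564, 0.427, -0.426, -0.563]
wrist_force: [0.1, -0.0, -1.1]
gripper_width: 0.0499
```

```bash
python3 aim.py; python3 - <<'E'
from h import *
print(read_state()["wrist_force"])
d=get_image("side");crop(d,215,100,315,190,7,"s7.png")
d=get_image("wrist");save(d["img"],"wrist7.png")
E
```

```text
clock 11.15 [ 0.4093 -0.2802  0.0507] heading -15.755258921048519 w 0.049944073984344126 egg in tool [-0.0006  0.0049 -0.0845] shift [0.0004 0.0007 0.0005] turn 0.0001
[ 0.05954143 -0.04314716 -1.12942849]
```

View pics/s7.png

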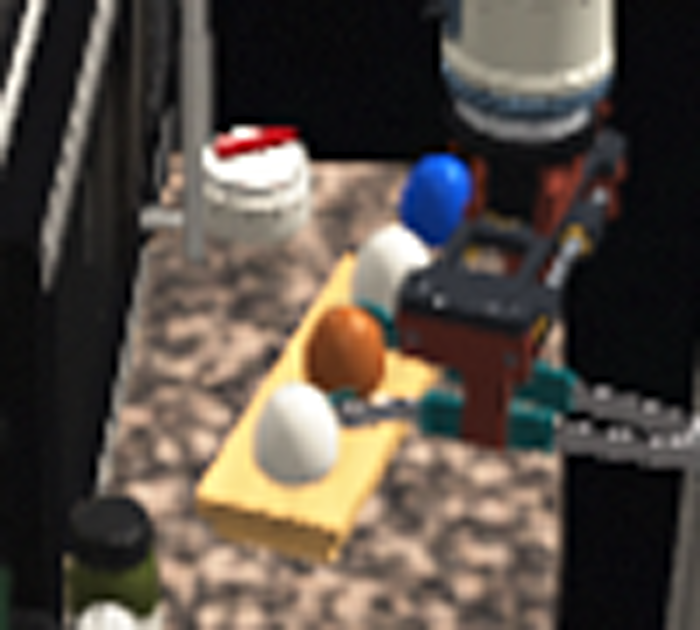

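View pics/wrist7.png

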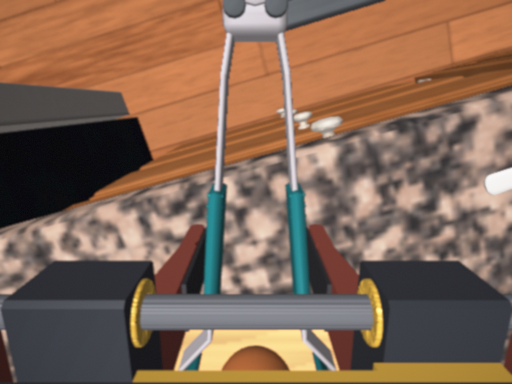

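>>> drive_tool:
  increments:
    - [[0, 0, 0, 0], [0, 0, 0, 0], [0, 0, 0, 0], [0, 0, 0, 0]]
  gripper: 0.2

```text
clock: 11.75
tcp_pos: [0.4096, -0.2805, 0.0514]
ee_rot: [0.565, 0.427, -0.426, -0.563]
wrist_force: [0.6, -0.4, -1.2]
gripper_width: 0.0352
```

>>> drive_tool:
  increments:
    - [[0, 0, 0, 0], [0, 0, 0, 0], [0, 0, 0, 0], [0, 0, 0, 0], [0, 0, 0, 0], [0, 0, 0, 0]]
  gripper: 0.6

```text
clock: 12.5
tcp_pos: [0.4097, -0.2805, 0.0514]
ee_rot: [0.565, 0.427, -0.426, -0.563]
wrist_force: [-0.6, -1.8, -0.9]
gripper_width: 0.0302
```

```bash
python3 aim.py; python3 - <<'E'
from h import *
print(read_state()["wrist_force"])
d=get_image("side");crop(d,215,100,315,190,7,"s8.png")
E
```

```text
clock 12.5 [ 0.4097 -0.2805  0.0514] heading -15.758549469007736 w 0.0301804018087436 egg in tool [-0.0004  0.0057 -0.084 ] shift [0.0006 0.0014 0.001 ] turn 0.0
[-0.63343827 -1.83145514 -0.90018282]
```

View pics/s8.png

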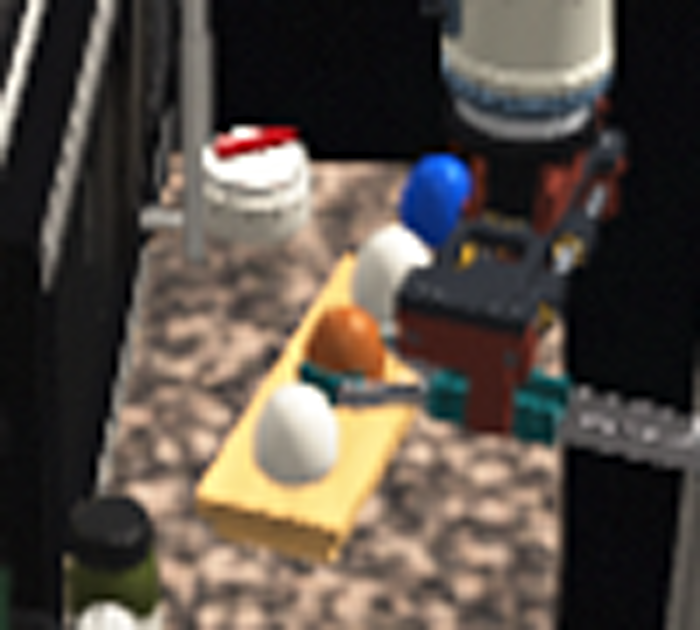

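The sleeves are 30.2 mm apart, so the jaws are on the egg. The side view shows the near jaw against the brown egg and the white eggs unmoved. Next comes a gentle lift.

>>> drive_tool:
  increments:
    - [[0, -0.005, 0, 0], [0, -0.012, 0, 0], [0, -0.022, 0, 0], [0, -0.034, 0, 0], [0, -0.048, 0, 0], [0, -0.064, 0, 0], [0, -0.08, 0, 0], [0, -0.095, 0, 0], [0, -0.11, 0, 0], [0, -0.12, 0, 0], [0, -0.12, 0, 0], [0, -0.12, 0, 0]]

```text
clock: 14.05
tcp_pos: [0.4091, -0.2802, 0.1711]
ee_rot: [0.564, 0.427, -0.426, -0.563]
wrist_force: [0.3, 1.2, -2.3]
gripper_width: 0.0301
```

```bash
python3 aim.py; python3 - <<'E'
from h import *
print(read_state()["wrist_force"])
d=get_image("side");crop(d,215,70,315,180,6,"s9.png")
d=get_image("wrist");save(d["img"],"wrist9.png")
E
```

```text
clock 14.05 [ 0.4091 -0.2802  0.1711] heading -15.757312362667525 w 0.030129760156744467 egg in tool [-0.0006  0.1253 -0.0843] shift [0.0005 0.1211 0.0007] turn 0.0
[ 0.28554506  1.15350166 -2.30366034]
```

View pics/s9.png

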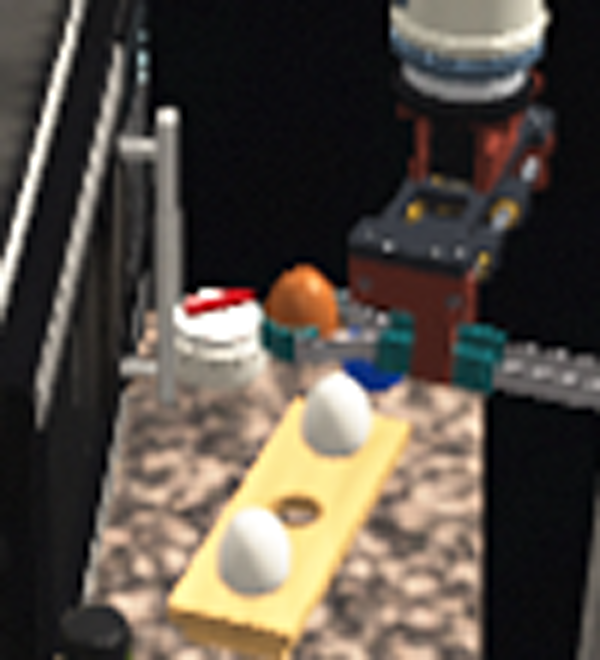

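View pics/wrist9.png

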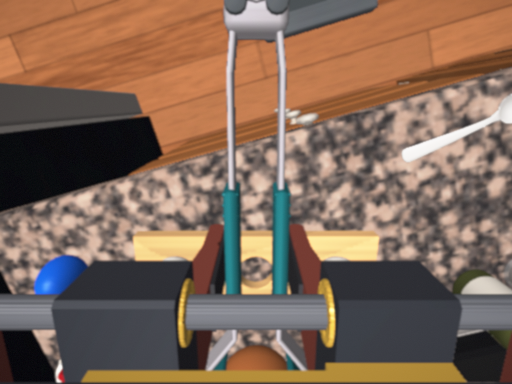

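>>> drive_tool:
  increments:
    - [[0.008, 0, 0.002, 0], [0.02, 0, 0.004, 0], [0.04, 0, 0.009, 0], [0.06, 0, 0.014, 0], [0.085, 0, 0.019, 0], [0.11, 0, 0.025, 0], [0.14, 0, 0.032, 0], [0.17, 0, 0.038, 0], [0.2, 0, 0.045, 0], [0.23, 0, 0.052, 0], [0.26, 0, 0.059, 0], [0.29, 0, 0.066, 0], [0.32, 0, 0.072, 0], [0.345, 0, 0.078, 0], [0.365, 0, 0.083, 0], [0.38, 0, 0.086, 0], [0.39, 0, 0.088, 0], [0.395, 0, 0.089, 0], [0.395, 0, 0.089, 0]]

```text
clock: 16.52
tcp_pos: [0.4306, 0.1242, 0.1708]
ee_rot: [0.564, 0.427, -0.426, -0.563]
wrist_force: [0.4, 0.2, -1.3]
gripper_width: 0.0298
```

```bash
python3 aim.py; python3 - <<'E'
from h import *
s=read_state();Rm=R.from_quat(s["ee_rot"]).as_matrix();a=np.radians(-15.76)
t=np.array([.525,.371,.12])-.0845*np.array([np.cos(a),np.sin(a),0]);print(Rm.T@(t-s["tcp_pos"]))
d=get_image("side");save(d["img"],"s10.png")
E
```

```text
clock 16.525 [0.4306 0.1242 0.1708] heading -15.751574034632942 w 0.029824300421401915 egg in tool [-0.3956  0.125  -0.1735] shift [-0.3946  0.1208 -0.0885] turn 0.0001
[0.26320979 0.05077997 0.06071913]
```

View pics/s10.png

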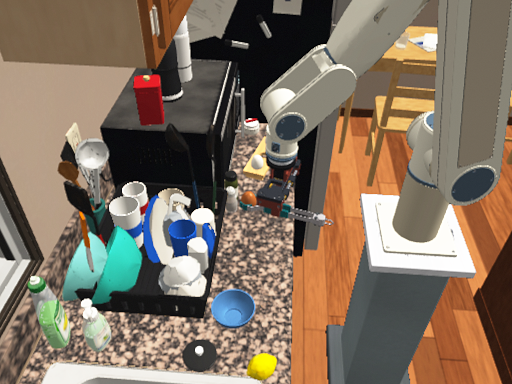

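>>> drive_tool:
  increments:
    - [[0.008, 0, 0.002, 0], [0.02, 0, 0.005, 0], [0.04, 0, 0.009, 0], [0.065, 0, 0.015, 0], [0.09, 0, 0.021, 0], [0.12, 0, 0.028, 0], [0.15, 0, 0.035, 0], [0.18, 0, 0.042, 0], [0.205, 0, 0.047, 0], [0.225, 0, 0.052, 0], [0.24, 0, 0.056, 0], [0.252, 0, 0.059, 0], [0.26, 0, 0.061, 0], [0.263, 0.01, 0.061, 0], [0.263, 0.022, 0.061, 0], [0.263, 0.034, 0.061, 0], [0.263, 0.044, 0.061, 0], [0.263, 0.05, 0.061, 0], [0.263, 0.05, 0.061, 0], [0.263, 0.05, 0.061, 0]]

```text
clock: 19.08
tcp_pos: [0.4436, 0.3938, 0.1211]
ee_rot: [0.564, 0.427, -0.426, -0.563]
wrist_force: [-0.4, 0.7, -1.5]
gripper_width: 0.0296
```

```bash
cat m.py >/dev/null; python3 - <<'E'
from h import *
s=read_state();Rm=R.from_quat(s["ee_rot"]).as_matrix();print(s["clock"],s["tcp_pos"],s["gripper_width"],s["wrist_force"])
e=s["tcp_pos"]+Rm@np.array([-.0006,.0055,-.0845]);print("egg mid est",e)
d=get_image("side");crop(d,180,240,320,345,5,"s11.png")
t=get_image("top");crop(t,110,90,230,180,6,"t11.png")
w=get_image("wrist");save(w["img"],"w11.png")
print("egg px side",proj(d,e),"top",proj(t,e))
h=cv2.cvtColor(d["img"],cv2.COLOR_RGB2HSV);m=cv2.inRange(h,np.array((3,130,60)),np.array((14,255,255)));m[:250]=0;m[330:]=0;m[:,:200]=0;m[:,270:]=0
n,l,st,c=cv2.connectedComponentsWithStats(m);print([(c[i],st[i]) for i in range(1,n) if st[i,4]>15])
E
```

```text
19.075 [0.44357393 0.39375738 0.12105733] 0.029600339198215763 [-0.44051737  0.7020607  -1.4699615 ]
egg mid est [0.52474351 0.37021795 0.11574183]
egg px side [232.69239845 289.48065867] top [155.74176341 139.68365383]
[(array([258.42857143, 269.42857143]), array([257, 267,   4,   6,  21], dtype=int32)), (array([233.24122807, 287.97368421]), array([224, 279,  19,  19, 228], dtype=int32)), (array([255.95575221, 307.05309735]), array([242, 301,  28,  13, 113], dtype=int32))]
```

View pics/s11.png

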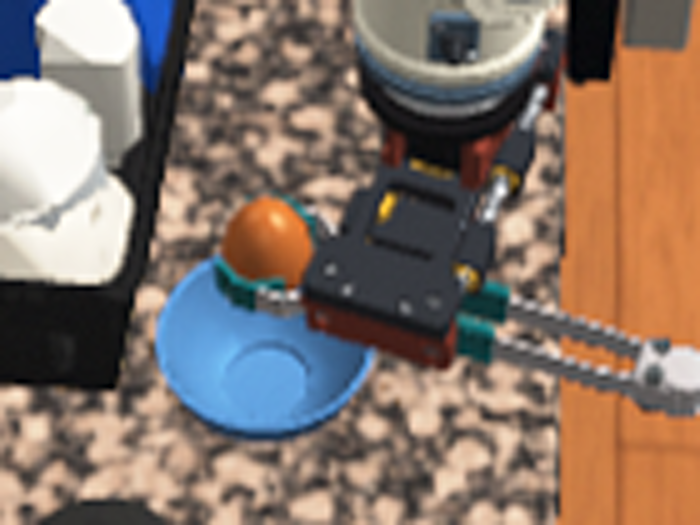

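View pics/t11.png

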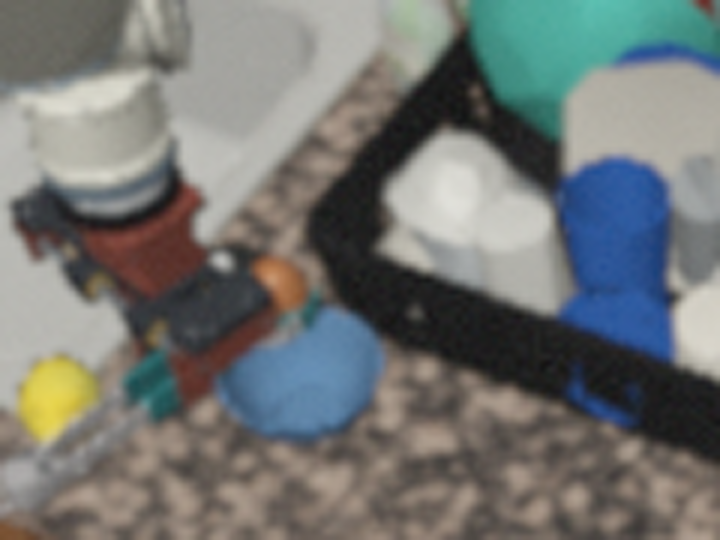

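View pics/w11.png

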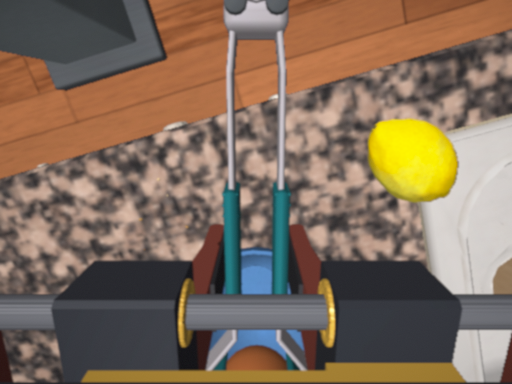

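```bash
python3 - <<'E'
from h import *
t=get_image("top");print("bowl by top view",onz(t,159.8,150.3,.048))
d=get_image("side")
for p in [(180+157/5,240+340/5),(180+375/5,240+350/5)]: print(onz(d,*p,.048))
s=read_state();print(np.abs(s["joint_vel"]).max(),s["gripper_width"],s["wrist_force"])
E
```

```text
bowl by top view [0.53092151 0.36895983 0.048     ]
[0.57822631 0.38052067 0.048     ]
[0.46905776 0.37705312 0.048     ]
0.000909617980175421 0.029881596342904236 [-0.14232857  0.99615496 -1.36573771]
```

>>> drive_tool:
  increments:
    - [[0, 0, 0, 0], [0, 0, 0, 0], [0, 0, 0, 0], [0, 0, 0, 0]]

```text
clock: 19.82
tcp_pos: [0.4435, 0.3937, 0.1211]
ee_rot: [0.564, 0.427, -0.426, -0.563]
wrist_force: [-0.4, 0.4, -1.3]
gripper_width: 0.03
```

Both views put the egg within about 6 mm of the bowl's centre, and the arm is at rest, so I hand in.

```bash
python3 -c "
from plant import *
print(sign_off())"
```

```text
the job is handed in; nothing more can be done
None
```

I picked up the tongs by both sleeves, lifted the brown egg out of the middle hole and brought it over the bowl. I handed in at about 19.8 s with the tongs still holding it; the hand-in gives no verdict.

**Last checks, before hand-in:**
- **Egg position:** its middle is about (0.525, 0.370, 0.116) m, worked out from the tool pose. The side view agreed within about 2 pixels.
- **Over the bowl:** the bowl's centre is at (0.525, 0.371) from the side view and (0.531, 0.369) from the top view, so the egg is 1–6 mm off centre. Its lower end is about 45 mm above the rim.
- **Grip:** the sleeves are 30 mm apart with a 25 N grip setting, which matches jaws shut on an egg. The arm was at rest.
- **Other things:** the white eggs and the stand looked unmoved right after the lift, and the bowl looked unmoved at the end. I saw no contact with anything else.

**What disagreed:** the side and top cameras differed by about 4–6 mm on the egg and the bowl. I settled the egg's position with a closer wrist-camera view, and left the bowl because the difference is well inside the 40 mm allowed. I had no direct reading of the jaw forces on the egg.

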